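Set the robata grill: grate up to the third rung, fire pan home

ROBOT

A 6-joint arm with a two-finger parallel gripper is mounted at the origin on the work surface. World frame = base frame: x ahead of the robot, y to its left, z up, the work surface at z = 0. Lengths are in m, angles in rad, forces in N, time in s.
With the tool pointing down it reaches from about 0.225 to 0.875 m from the base axis. Payload 3.4 kg.
Tool frame: the origin (TCP) lies at the very end of the fingers, on their centre line; the grasp point (between the pads) lies 19 mm behind it; z points along the fingers, y is the direction in which the jaws open and shut (so a half turn about z gives the same grasp; the last joint's range is limited). The gripper opens to 85 mm and grips with 20 to 120 N. Pads are 22 mm wide; open, the fingers measure 114 mm over their backs; the gripper's body (76 mm by 85 mm) begins 54 mm behind the grasp point. The pads swing forward as they close: fully open they stand 13 mm farther back than shut.
Start: joints at [1.026, 0.276, 1.505, -0, 1.361, -0.121], TCP at [0.236, 0.524, 0.231] pointing down, gripper open.
Joint ranges: [-2.89, 2.89], [-0.75, 2.08], [0.22, 2.7], [-1.18, 4.32], [0.11, 2.71], [-2.7, 2.7]. Speed limits (rad/s): [2.57, 2.57, 3.14, 3.14, 3.14, 3.14].

INTERFACE

Orientations are given as a unit quaternion [w, x, y, z].
In Python, from rig import telemetry, optics, order gives the robot as it stands.
- The arm moves only by the shell command python3 -m creep 'ROWS' [FORCE]. ROWS is a JSON object of lists of equal length, an entry for each row: "slide": the shift along the world's x, y, z normalised to -1 to 1, where 1 is 0.15 m, a list of three; "twist": the turn, a rotation vector about the world's x, y, z normalised to -1 to 1, where 1 is 360 degrees, a list of three; "fingers": the gripper's target within -1 to 1 (fully open at 1, half-way at 0, shut at -1). A call has 1 to 20 rows; each row is the pose to reach, as a shift and turn from the pose commanded when the call began, turning the shorter way round; what a row does not reach only later rows make up. A row lasts 1/10 s, in which the tool goes at most 50 mm and 8.59 degrees, less where a joint would pass 70% of its speed; a pose out of reach is approached as far as the arm can. A call with a number of a shift or a turn outside -1 to 1 is refused whole. A call with a gripper value outside its range is refused whole. The fingers move at their own pace and stop on an object; FORCE is the grip in N (left out, the last holds). Time passes only in rows, so rows that repeat a pose let the fingers close. It gives the time, the measured TCP pose, the force and the opening at its end, in the units of the state.
- telemetry.get_state(): the state, without advancing time (a new reading comes with each control period).
- optics.get_image(name): name is "scene" or "top"; returns a dict with "img" (400x640x3 uint8, blue, green, red), "depth" (400x640 float32, m along the optical axis (not along the pixel's ray), 0 where there is no reading), "fovy" (degrees; the focal length in pixels is half the picture's height over the tangent of half this angle, whatever the lens; pixels are square), "cx", "cy" (the principal point, pixels), "world_from_camera" (4x4, takes a point from camera to world coordinates). Camera axes: x right, y down, z forward; pixel columns grow to the right and rows downward; lengths in m; the calibration is good to about 2 mm. A picture is of the moment at which its call begins.
- order.sign_off(): hands the job in, once; it reports no verdict.
The state is a dict: "clock": time; "qpos": joint angles; "qd": joint speeds; "effort": joint torques, N m; "position": TCP position; "ee_rot": TCP orientation; "contact_force": force on the tool from outside, world axes, zero at the start; "moment": the same for the moment, N m; "width": finger opening in m.
Only numpy, scipy, OpenCV 4.12 (cv2) and the standard library are available. Lean on these libraries where they do the work, as an engineer would, in place of code of your own. Each camera call takes 0.05 s, during which the arm holds its last target.

TASK

The grill's grate is hanging by its gravity latch on the lowest rung of the mast. Lift the grate up two rungs and set it down gently so that the latch hangs it on the third rung from the bottom; then slide the fire pan along its channel in under the raised grate, fully home against the end stop, and leave the things standing round the grill alone.

Things in the scene. Friction and masses are not known exactly. Their poses are not given: they have to be found in the camera images.
- grill: Open steel charcoal grill fixed to the counter: base sheet 225 x 375 mm with a pan channel along y, a mast behind its right half. Origin: on the counter under the middle of the channel; z up, +x towards the mast (away from the robot at yaw 0), +y to the open left end. Channel floor 12 mm above the counter; lips front and rear, inner faces at x = -85 and 85 mm, tops 30 mm above the counter.
- end_stop (a point): Middle of the top edge of the pan channel's end stop, on its inner face: at y = -180 mm in the grill's frame, 42 mm above the counter. Axes as the grill's.
- third_rung (a point): Middle of the mast's third rung. The mast: two 16 mm square posts, 308 mm tall, at x = 115 mm, y = -170 and -10 mm in the grill's frame, with four 10 mm round rungs between them, their centres 99, 139, 179 and 219 mm above the counter (40 mm apart).
- grate (a joint): Height in m of the grate on the posts: 0 hanging on the lowest rung (start), 0.040 second, 0.080 third, 0.120 fourth. Slides freely straight up and down; weighs 0.6 to 0.95 kg and falls if let go off a rung. Grate covers x -94 to 94, y -184 to 4 mm of the grill's frame; underside 58 mm above the counter at 0 (too low for the pan), 138 mm at 0.080.
- latch (a joint): Gravity latch of the grate, rad: 0 = hook level, at its stop (hanging); up to 1.35 as a passing rung swings it down. Going up, its heavy tail swings it back once the grate is 20 mm above a rung's hanging height; so go 24 to 40 mm above it and lower: the hook catches that rung. From about 60 mm above, it catches the next one. It cannot be lowered past a rung.
- grate_handle (a point): Middle of the grate's lifting handle, which moves with the grate: a level wooden grip, 16 mm thick and 70 mm long along the grill's x, sticking out of the front of the grate from 20 to 90 mm before its front rail, 32 mm above the grate's bars (94 mm above the counter at the start). Open space beneath, above and at both sides, so it can be lifted from beneath or pinched. Axes as the grill's.
- pan: Fire pan of dark sheet steel laid with charcoal sticks: open box 160 (x) by 150 (y) by 55 mm high, 0.6 to 0.9 kg, loose in the channel's left half, 5 mm play front and back. Origin: centre of its underside, 12 mm above the counter; axes as the grill's when square in the channel. Home against the end stop its origin is at y = -105 mm in the grill's frame.
- pan_handle (a point): Middle of the end bar of the pan's loop handle: round bar 10 mm thick, 70 mm long along x, 160 mm from the pan's origin towards its +y (85 mm out from the pan's wall), 57 mm above the counter. Push here towards the grill's -y to slide the pan home.
- salt: White ceramic shaker, 42 mm diameter, 72 mm high, standing right of the grill; origin: centre of its underside. Not to be disturbed.
- pepper: A second shaker like it, beside it. Not to be disturbed.
- squeeze: White squeeze bottle, 58 mm diameter, 196 mm high, right of the grill behind the shakers; origin: centre of its underside. Not to be disturbed.
- dish: Small grey stoneware sauce dish, 90 mm across, 28 mm high, in front of the grill's left half; origin: centre of its underside. Not to be disturbed.

How it is judged:
By the outcome, as a careful person would: the job done as asked, in the order asked, and still so for the second after the job is handed in, with the robot touching nothing.
It also fails if it takes over 58 s, if anything falls off the work surface, if the arm or the gripper's body presses on something with over 40 N, if the wrist force passes 120 N, or if a joint passes its speed limit or range.

## Working session

There is one attempt and no reset: what is moved stays moved. The work goes in short steps, Python scripts to look and compute and a shell command to move; the robot and the scene stay as the last step left them, time stands still between calls to the robot, and variables do not carry over. Pictures are saved under pics/ and viewed, and the job is handed in when it is done.

```bash
ls; mkdir -p pics; cat > h.py <<'E'
import numpy as np, cv2
from rig import telemetry, optics, order
def snap(n,f):
    d=optics.get_image(n); cv2.imwrite('pics/'+f,d['img']); np.savez('/tmp/'+f+'.npz',**d); return d
def load(f): return dict(np.load('/tmp/'+f+'.npz'))
def K(d):
    f=200/np.tan(np.radians(float(d['fovy']))/2); return f,float(d['cx']),float(d['cy'])
def cloud(d):
    f,cx,cy=K(d); v,u=np.mgrid[:400,:640]; z=d['depth']
    P=np.stack([(u-cx)/f*z,(v-cy)/f*z,z,np.ones_like(z)],-1)@d['world_from_camera'].T
    P=P[...,:3]; P[z==0]=np.nan; return P
def ray(d,u,v,h):
    f,cx,cy=K(d);T=d['world_from_camera'];r=T[:3,:3]@np.array([(u-cx)/f,(v-cy)/f,1]);o=T[:3,3]
    return o+r*(h-o[2])/r[2]
def proj(d,p):
    f,cx,cy=K(d);T=np.linalg.inv(d['world_from_camera']);q=T[:3,:3]@np.array(p)+T[:3,3]
    return q[0]/q[2]*f+cx,q[1]/q[2]*f+cy
E
python3 - <<'E'
from h import *
for n in('scene','top'):
    d=snap(n,n+'0.png');print(n,d['fovy'],d['cx'],d['cy'],d['world_from_camera'].round(3).tolist())
print(telemetry.get_state())
E
```

```text
pics
scene 51.09189730502764 324.12774248211707 198.95086060478195 [[0.866, 0.311, -0.392, 0.942], [0.5, -0.571, 0.651, -0.622], [-0.021, -0.76, -0.65, 0.685], [0.0, 0.0, 0.0, 1.0]]
top 53.35800548324186 320.44462346156246 201.56646550092358 [[-0.027, -0.992, 0.121, 0.488], [-1.0, 0.027, 0.001, -0.105], [-0.004, -0.121, -0.993, 0.917], [0.0, 0.0, 0.0, 1.0]]
{'clock': 0.1, 'qpos': array([ 1.02600900e+00,  2.76516725e-01,  1.50596735e+00,  4.36736416e-06,
        1.36071599e+00, -1.20992933e-01]), 'qd': array([-0.00102464, -0.00038971, -0.0008528 , -0.00013655, -0.00129215,
        0.00107651]), 'effort': array([ 1.98870104e-03, -4.17699087e+01, -2.46404564e+01,  8.42021655e-05,
        5.80130465e-03,  3.14911165e-05]), 'position': array([0.23621376, 0.52373882, 0.2305504 ]), 'ee_rot': array([-2.64649445e-04,  2.10315420e-01,  9.77633253e-01, -7.58885254e-04]), 'contact_force': array([-0.36523576,  0.57152377,  0.21853725]), 'moment': array([ 0.08492364, -0.01844397,  0.02347098]), 'width': 0.08532042816667891}
```

View pics/scene0.png

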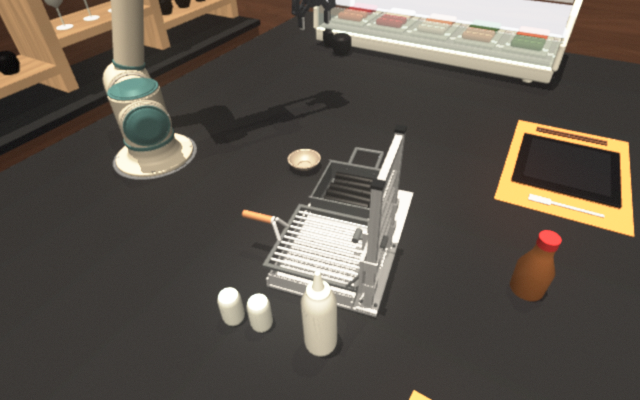

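View pics/top0.png

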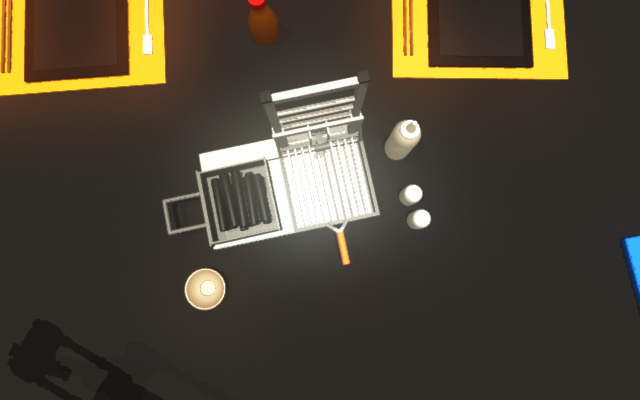

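The top view shows the orange grate grip at about (343,248), the mast's post tops at (266,97) and (364,76), the pan handle's end bar near (166,216), the dish at (205,289), and the shakers at (411,195) and (419,219). The scene view agrees, with the grip at (258,216).

```bash
python3 - <<'E'
from h import *
d=load('top0.png');s=load('scene0.png')
P=cloud(d)
hsv=cv2.cvtColor(d['img'],cv2.COLOR_BGR2HSV)
m=((hsv[...,0]<22)&(hsv[...,1]>120)&(hsv[...,2]>100)).astype(np.uint8);m[:215]=0;m[:,:320]=0;m[:,370:]=0
v,u=np.nonzero(m);print('grip px',u.mean(),v.mean(),len(u),'z',np.nanmedian(P[m>0][:,2]))
r=cv2.minAreaRect(np.c_[u,v].astype(np.float32));b=cv2.boxPoints(r);print(b.round(1).tolist())
print('grip corners world',[ray(d,*q,0.100).round(4).tolist() for q in b],'centre',ray(d,*r[0],0.100).round(4))
# scene grip
hs=cv2.cvtColor(s['img'],cv2.COLOR_BGR2HSV);ms=((hs[...,0]<22)&(hs[...,1]>120)&(hs[...,2]>80)).astype(np.uint8);ms[:200]=0;ms[240:]=0;ms[:,:230]=0;ms[:,290:]=0
v,u=np.nonzero(ms);rs=cv2.minAreaRect(np.c_[u,v].astype(np.float32));print('scene centre',rs,ray(s,*rs[0],0.097).round(4))
# post/mast tops by height
mk=(P[...,2]>0.29)&(P[...,0]>0.45)
v,u=np.nonzero(mk);print('top>0.29',len(u),u.min(),u.max(),v.min(),v.max(), np.nanmax(P[...,2]))
Q=P[mk][:,:2];rr=cv2.minAreaRect(Q.astype(np.float32));print(rr, cv2.boxPoints(rr).round(4).tolist())
# pan rim: z 0.067
mk=(abs(P[...,2]-0.064)<0.006);n,l,st,c=cv2.connectedComponentsWithStats(mk.astype(np.uint8))
for i in range(1,n):
    if st[i,4]>60:
        q=P[l==i];print(i,st[i].tolist(),q.mean(0).round(4),cv2.minAreaRect(q[:,:2].astype(np.float32)))
cv2.imwrite('pics/crop0.png',cv2.resize(d['img'][60:320,140:460],None,fx=2.4,fy=2.3))
E
```

```text
grip px 342.96875 249.109375 192 z 0.09875694592195489
[[335.79998779296875, 233.1999969482422], [343.70001220703125, 231.6999969482422], [350.1000061035156, 263.6000061035156], [342.20001220703125, 265.20001220703125]]
grip corners world [[0.5215, -0.1336, 0.1], [0.5243, -0.1498, 0.1], [0.4593, -0.1606, 0.1], [0.4566, -0.1445, 0.1]] centre [ 0.4903 -0.1471  0.1   ]
scene centre ((255.7353057861328, 215.558837890625), (28.861740112304688, 7.518604278564453), 14.03624439239502) [ 0.4896 -0.1464  0.097 ]
top>0.29 1101 259 369 70 105 0.30997510826410213
((0.749031126499176, -0.09965576976537704), (0.01924525946378708, 0.17799270153045654), 10.583419799804688) [[0.7232000231742859, -0.013899999670684338], [0.7559000253677368, -0.18889999389648438], [0.7748000025749207, -0.18539999425411224], [0.7421000003814697, -0.010400000028312206]]
1 [248, 10, 29, 25, 168] [0.9979 0.0153 0.0643] ((1.0076967477798462, 0.017798565328121185), (0.0476825125515461, 0.06640323251485825), 8.253229141235352)
4 [278, 130, 102, 103, 3020] [ 0.634  -0.1214  0.0643] ((0.6379484534263611, -0.12020726501941681), (0.19192151725292206, 0.18836693465709686), 10.482748031616211)
8 [196, 156, 85, 91, 836] [0.599  0.0897 0.0654] ((0.5990564823150635, 0.07765282690525055), (0.16628892719745636, 0.15950453281402588), 11.30447769165039)
15 [403, 185, 19, 18, 173] [ 0.6031 -0.3002  0.0663] ((0.6046586632728577, -0.3029617965221405), (0.03806101903319359, 0.03785887733101845), 89.4949722290039)
31 [162, 196, 37, 39, 257] [0.5671 0.2174 0.0602] ((0.5750271081924438, 0.20183111727237701), (0.07948034256696701, 0.06775342673063278), 11.558133125305176)
40 [411, 209, 20, 19, 192] [ 0.5496 -0.3166  0.0663] ((0.5500652194023132, -0.3187282085418701), (0.039549570530653, 0.03862929344177246), 39.99302291870117)
```

View pics/crop0.png

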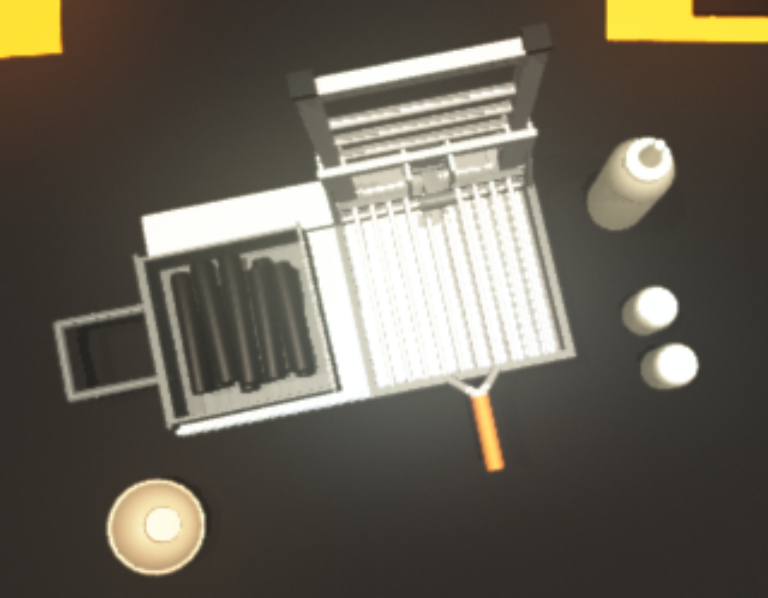

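Both views and the mast fit agree within 1 mm. The grill's yaw is about 10.5° and its origin is at (0.621, -0.032). The grip is at (0.490, -0.147), and the pan handle's end bar is at y ≈ 0.272 in the grill's frame. I'll move above the grip and turn +34.8°.

```bash
python3 -m creep '{"slide":[[0.085,-0.224,0],[0.17,-0.448,0],[0.255,-0.672,0],[0.339,-0.895,0]],"twist":[[0,0,0.0125],[0,0,0.025],[0,0,0.0375],[0,0,0.05]],"fingers":[1,1,1,1]}'
python3 -m creep '{"slide":[[0.085,-0.224,0],[0.17,-0.448,0],[0.255,-0.672,0],[0.339,-0.895,0]],"twist":[[0,0,0.012],[0,0,0.024],[0,0,0.036],[0,0,0.0467]],"fingers":[1,1,1,1]}'
python3 -m creep '{"slide":[[0.085,-0.224,0],[0.17,-0.448,0],[0.255,-0.672,0],[0.339,-0.895,0]],"twist":[[0,0,0],[0,0,0],[0,0,0],[0,0,0]],"fingers":[1,1,1,1]}'
```

```text
clock: 0.5
position: [0.2873, 0.3884, 0.2309]
ee_rot: [-0.0, 0.053, 0.999, -0.0]
contact_force: [0.3, 0.9, 0.5]
width: 0.0853
clock: 0.9
position: [0.3382, 0.2542, 0.2311]
ee_rot: [-0.0, -0.093, 0.996, -0.0]
contact_force: [-0.0, 0.8, 0.4]
width: 0.0852
clock: 1.3
position: [0.389, 0.12, 0.2311]
ee_rot: [-0.0, -0.092, 0.996, 0.0]
contact_force: [-0.1, -0.4, -0.0]
width: 0.0852
```

```bash
python3 -m creep '{"slide":[[0.085,-0.224,0],[0.17,-0.448,0],[0.255,-0.672,0],[0.339,-0.895,0]],"twist":[[0,0,0],[0,0,0],[0,0,0],[0,0,0]],"fingers":[1,1,1,1]}'
python3 -m creep '{"slide":[[0.085,-0.224,0],[0.17,-0.448,0],[0.255,-0.672,0],[0.337,-0.885,0],[0.337,-0.885,0],[0.337,-0.885,0]],"twist":[[0,0,0],[0,0,0],[0,0,0],[0,0,0],[0,0,0],[0,0,0]],"fingers":[1,1,1,1,1,1]}'
python3 - <<'E'
from h import *
snap('top','top1.png');snap('scene','scene1.png');print(telemetry.get_state()['position'])
E
```

```text
clock: 1.7
position: [0.4399, -0.0143, 0.2311]
ee_rot: [-0.0, -0.092, 0.996, 0.0]
contact_force: [0.4, 0.9, -0.5]
width: 0.0853
clock: 2.3
position: [0.49, -0.1458, 0.2306]
ee_rot: [-0.001, -0.091, 0.996, 0.001]
contact_force: [-1.4, -0.2, -0.8]
width: 0.0854
[ 0.48969932 -0.14459153  0.23097971]
```

View pics/scene1.png

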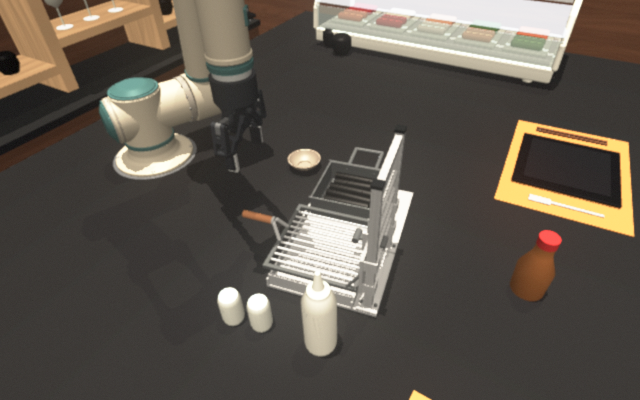

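View pics/top1.png

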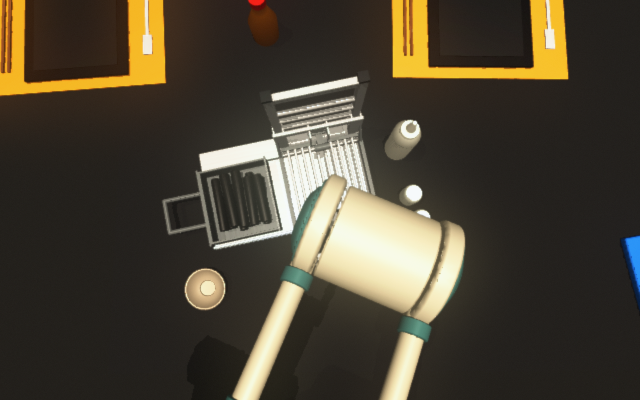

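The gripper hangs above the orange grip, which is at (258,216) in the scene view; nothing else has moved. Next is the descent.

```bash
python3 -m creep '{"slide":[[0,0,-0.2],[0,0,-0.4],[0,0,-0.6],[0,0,-0.73],[0,0,-0.8],[0,0,-0.8]],"twist":[[0,0,0],[0,0,0],[0,0,0],[0,0,0],[0,0,0],[0,0,0]],"fingers":[1,1,1,1,1,1]}'
python3 - <<'E'
from h import *
snap('scene','scene2.png');print(telemetry.get_state()['position'])
cv2.imwrite('pics/s2c.png',cv2.resize(load('scene2.png')['img'][100:300,150:400],None,fx=3,fy=3))
E
```

```text
clock: 3.0
position: [0.4893, -0.1443, 0.1104]
ee_rot: [-0.001, -0.092, 0.996, 0.001]
contact_force: [-0.1, 0.1, 1.1]
width: 0.0851
[ 0.49031773 -0.14486746  0.11148235]
```

View pics/s2c.png

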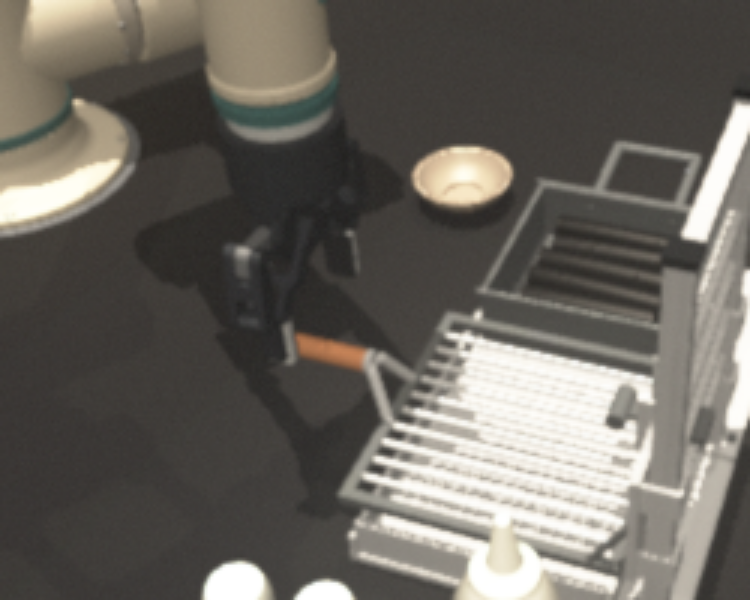

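The fingers straddle the grip. I'll lower the last 36 mm with a 2 mm sideways correction, then close.

```bash
python3 -m creep '{"slide":[[0,-0.017,-0.08],[0,-0.017,-0.16],[0,-0.017,-0.24],[0,-0.017,-0.24],[0,-0.017,-0.24],[0,-0.017,-0.24],[0,-0.017,-0.24],[0,-0.017,-0.24],[0,-0.017,-0.24],[0,-0.017,-0.24],[0,-0.017,-0.24],[0,-0.017,-0.24],[0,-0.017,-0.24],[0,-0.017,-0.24]],"twist":[[0,0,0],[0,0,0],[0,0,0],[0,0,0],[0,0,0],[0,0,0],[0,0,0],[0,0,0],[0,0,0],[0,0,0],[0,0,0],[0,0,0],[0,0,0],[0,0,0]],"fingers":[1,1,1,1,-0.4,-0.5,-0.6,-0.7,-0.8,-1,-1,-1,-1,-1]}' 60
```

```text
clock: 4.45
position: [0.4903, -0.1468, 0.0758]
ee_rot: [0.0, -0.091, 0.996, 0.001]
contact_force: [0.4, 5.0, 4.9]
width: 0.0142
```

```bash
python3 -m creep '{"slide":[[0,0,0.03],[0,0,0.06],[0,0,0.1],[0,0,0.1],[0,0,0.1]],"twist":[[0,0,0],[0,0,0],[0,0,0],[0,0,0],[0,0,0]],"fingers":[-1,-1,-1,-1,-1]}' 60
python3 - <<'E'
from h import *
d=snap('scene','scene3.png');print(telemetry.get_state())
cv2.imwrite('pics/s3c.png',cv2.resize(d['img'][100:300,150:420],None,fx=2.9,fy=2.9))
E
```

```text
clock: 4.95
position: [0.4903, -0.1468, 0.0892]
ee_rot: [-0.0, -0.091, 0.996, 0.001]
contact_force: [2.9, 3.8, -7.1]
width: 0.014
{'clock': 5.0, 'qpos': array([-0.42855896,  0.30709293,  1.85049707,  0.00279501,  0.98574594,
       -2.18386805]), 'qd': array([-1.72756622e-03,  2.32796968e-03,  1.39033140e-04, -5.44738699e-06,
       -9.39814849e-04, -4.79176706e-04]), 'effort': array([ -2.56529443, -42.5768137 , -21.49523556,  -1.56344254,
         0.33679322,  -0.04890939]), 'position': array([ 0.49028065, -0.14676451,  0.08908509]), 'ee_rot': array([-1.76683115e-04, -9.13559550e-02,  9.95817239e-01,  1.44374008e-03]), 'contact_force': array([ 3.47789178,  4.80500123, -7.19634604]), 'moment': array([ 0.6646954 , -0.48418857, -0.02386166]), 'width': 0.013644208956510076}
```

View pics/s3c.png

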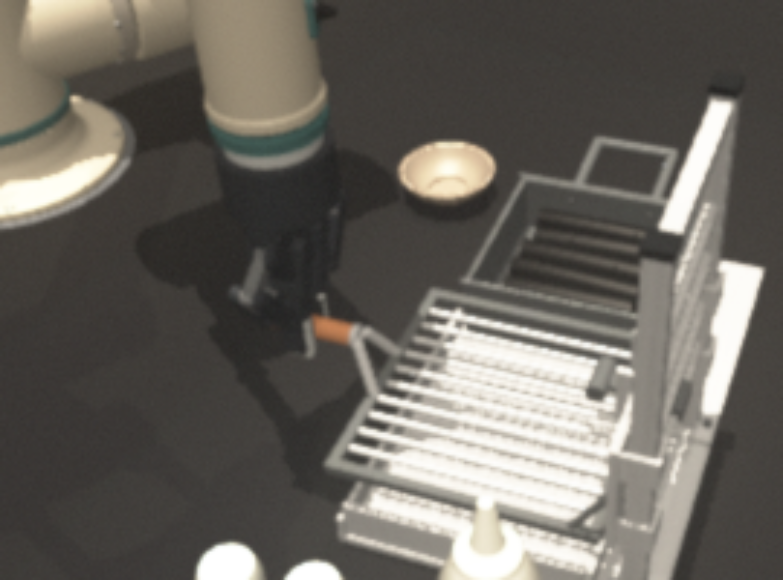

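The grate is pinched and about 13 mm up, and the load of about 8 N is as expected. I'll lift it to about 112 mm.

```bash
python3 -m creep '{"slide":[[0,0,0.05],[0,0,0.1],[0,0,0.16],[0,0,0.22],[0,0,0.28],[0,0,0.34],[0,0,0.4],[0,0,0.46],[0,0,0.52],[0,0,0.58],[0,0,0.62],[0,0,0.66],[0,0,0.66],[0,0,0.66],[0,0,0.66],[0,0,0.66],[0,0,0.66]],"twist":[[0,0,0],[0,0,0],[0,0,0],[0,0,0],[0,0,0],[0,0,0],[0,0,0],[0,0,0],[0,0,0],[0,0,0],[0,0,0],[0,0,0],[0,0,0],[0,0,0],[0,0,0],[0,0,0],[0,0,0]],"fingers":[-1,-1,-1,-1,-1,-1,-1,-1,-1,-1,-1,-1,-1,-1,-1,-1,-1]}' 60
python3 - <<'E'
from h import *
d=snap('scene','scene4.png');t=snap('top','top4.png');print(telemetry.get_state()['position'])
cv2.imwrite('pics/s4c.png',cv2.resize(d['img'][100:300,150:420],None,fx=2.9,fy=2.9))
P=cloud(d)
# front rail height: grate points in world near grate
T=np.array([.983,.182]),np.array([-.182,.983]);o=np.array([.6206,-.032])
g=P[...,:2]-o;gx=g@T[0];gy=g@T[1]
for n,Q in(('s',P),('t',cloud(t))):
    g=Q[...,:2]-o;gx=g@T[0];gy=g@T[1]
    m=(abs(gx)<.07)&(gy<-.02)&(gy>-.17)&(Q[...,2]>.08)&(Q[...,2]<.3);print(n,m.sum(),np.nanpercentile(Q[m][:,2],[10,50,90]) if m.sum() else '')
E
```

```text
clock: 6.7
position: [0.4903, -0.1467, 0.1879]
ee_rot: [-0.0, -0.092, 0.996, 0.002]
contact_force: [3.1, 4.0, -8.1]
width: 0.0139
[ 0.49025718 -0.14676285  0.18784433]
s 1794 [0.17584434 0.17800336 0.17964693]
t 1567 [0.17413473 0.17596508 0.17812585]
```

View pics/s4c.png

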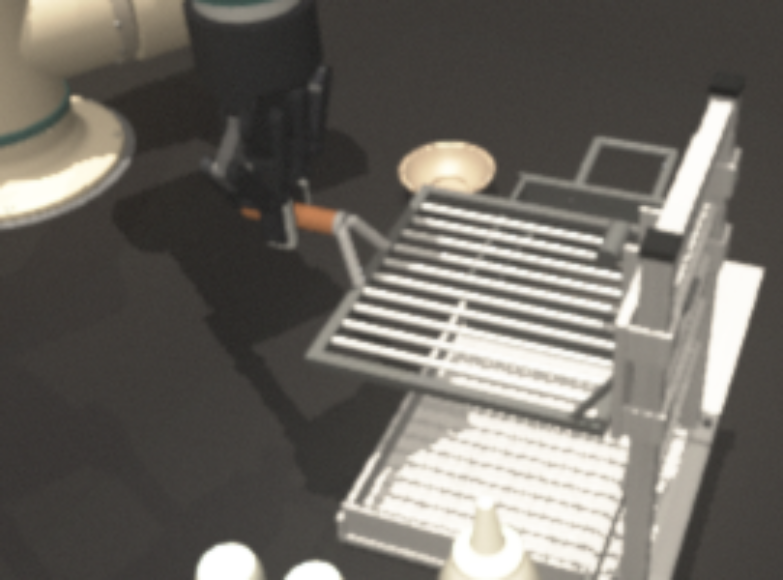

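The grate is about 113 mm up (bars at about 0.176, started at 0.063), within the third rung's window. I'll lower slowly.

```bash
python3 -m creep '{"slide":[[0,0,-0.03],[0,0,-0.06],[0,0,-0.09],[0,0,-0.12],[0,0,-0.14],[0,0,-0.155],[0,0,-0.165],[0,0,-0.175],[0,0,-0.185],[0,0,-0.195],[0,0,-0.205],[0,0,-0.21],[0,0,-0.21],[0,0,-0.21]],"twist":[[0,0,0],[0,0,0],[0,0,0],[0,0,0],[0,0,0],[0,0,0],[0,0,0],[0,0,0],[0,0,0],[0,0,0],[0,0,0],[0,0,0],[0,0,0],[0,0,0]],"fingers":[-1,-1,-1,-1,-1,-1,-1,-1,-1,-1,-1,-1,-1,-1]}' 60
```

```text
clock: 8.2
position: [0.4903, -0.1468, 0.1563]
ee_rot: [-0.0, -0.092, 0.996, 0.002]
contact_force: [3.1, 4.6, -9.7]
width: 0.014
```

```bash
python3 -m creep '{"slide":[[0,0,-0.005],[0,0,-0.01],[0,0,-0.015],[0,0,-0.02],[0,0,-0.02],[0,0,-0.02]],"twist":[[0,0,0],[0,0,0],[0,0,0],[0,0,0],[0,0,0],[0,0,0]],"fingers":[-1,-1,-1,-1,-1,-1]}' 60
```

```text
clock: 8.8
position: [0.4903, -0.1468, 0.1558]
ee_rot: [0.0, -0.092, 0.996, 0.001]
contact_force: [-0.4, 6.0, 4.7]
width: 0.014
```

The load came off at exactly +80 mm (z = 0.1558), so the hook has caught the rung. I'll release and back straight up.

```bash
python3 -m creep '{"slide":[[0,0,0.008],[0,0,0.008],[0,0,0.008],[0,0,0.008],[0,0,0.008],[0,0,0.008],[0,0,0.008],[0,0,0.008],[0,0,0.008],[0,0,0.008]],"twist":[[0,0,0],[0,0,0],[0,0,0],[0,0,0],[0,0,0],[0,0,0],[0,0,0],[0,0,0],[0,0,0],[0,0,0]],"fingers":[-1,-0.8,-0.6,-0.4,-0.2,0,0.5,1,1,1]}'
python3 -m creep '{"slide":[[0,0,0.1],[0,0,0.2],[0,0,0.4],[0,0,0.6],[0,0,0.7],[0,0,0.7]],"twist":[[0,0,0],[0,0,0],[0,0,0],[0,0,0],[0,0,0],[0,0,0]],"fingers":[1,1,1,1,1,1]}'
python3 - <<'E'
from h import *
d=snap('scene','scene5.png');t=snap('top','top5.png');print(telemetry.get_state()['position'])
cv2.imwrite('pics/s5c.png',cv2.resize(d['img'][80:300,150:420],None,fx=2.7,fy=2.7))
o=np.array([.6206,-.032])
for n,Q in(('s',cloud(d)),('t',cloud(t))):
    g=Q[...,:2]-o;gx=g@[.983,.182];gy=g@[-.182,.983]
    m=(abs(gx)<.07)&(gy<-.02)&(gy>-.17)&(Q[...,2]>.08)&(Q[...,2]<.22);print(n,m.sum(),np.nanpercentile(Q[m][:,2],[10,50,90]))
E
```

```text
clock: 9.8
position: [0.4904, -0.1482, 0.1561]
ee_rot: [0.0, -0.092, 0.996, -0.0]
contact_force: [0.7, -0.5, -0.2]
width: 0.0853
clock: 10.4
position: [0.4918, -0.1487, 0.2635]
ee_rot: [0.002, -0.092, 0.996, -0.001]
contact_force: [-0.1, -0.0, 0.7]
width: 0.0854
[ 0.49012807 -0.14800355  0.2605588 ]
s 1715 [0.14406665 0.14631321 0.14808706]
t 1061 [0.14235331 0.14430519 0.14903633]
```

View pics/s5c.png

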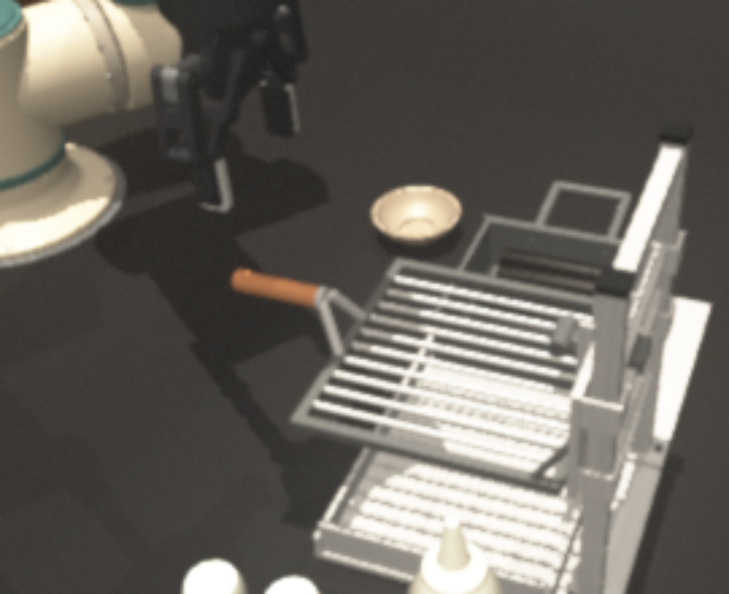

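The grate now hangs on its own: bars at 0.144–0.146, which is start +80 mm, and the grip is free at about (272,286) in the crop. Next I move behind the pan handle with the fingers shut.

```bash
python3 -m creep '{"slide":[[0.04,0.24,0],[0.08,0.48,0],[0.12,0.72,0],[0.156,0.958,0]],"twist":[[0,0,0],[0,0,0],[0,0,0],[0,0,0]],"fingers":[1,1,0,-1]}'
python3 -m creep '{"slide":[[0.04,0.24,0],[0.08,0.48,0],[0.12,0.72,0],[0.156,0.958,0]],"twist":[[0,0,0],[0,0,0],[0,0,0],[0,0,0]],"fingers":[-1,-1,-1,-1]}'
python3 -m creep '{"slide":[[0.04,0.24,0],[0.08,0.48,0],[0.12,0.72,0],[0.156,0.958,0],[0.156,0.958,0],[0.156,0.958,0]],"twist":[[0,0,0],[0,0,0],[0,0,0],[0,0,0],[0,0,0],[0,0,0]],"fingers":[-1,-1,-1,-1,-1,-1]}'
python3 - <<'E'
from h import *
d=snap('scene','scene6.png');t=snap('top','top6.png')
s=telemetry.get_state();print(s['position'],s['qpos'])
g=s['position'][:2]-np.array([.6206,-.032]);print('grill',g@[.983,.182],g@[-.182,.983])
print('dish',ray(load('top0.png'),205,289,.028))
E
```

```text
clock: 10.9
position: [0.513, -0.0031, 0.2592]
ee_rot: [-0.002, -0.092, 0.996, 0.0]
contact_force: [0.3, -0.4, -0.4]
width: 0.0588
clock: 11.3
position: [0.5364, 0.1407, 0.259]
ee_rot: [-0.002, -0.092, 0.996, -0.0]
contact_force: [-0.0, -0.5, -0.2]
width: 0.0003
clock: 11.9
position: [0.5597, 0.2831, 0.2588]
ee_rot: [-0.002, -0.093, 0.996, -0.001]
contact_force: [-0.2, -0.0, -0.5]
width: -0.0002
[0.56004172 0.28187707 0.25983835] [ 3.55750451e-01  3.43309203e-01  1.33543586e+00 -6.39169386e-04
  1.46545558e+00 -1.39832200e+00]
grill -0.0024031574247700208 0.31956276760906593
dish [0.41024809 0.1546384  0.028     ]
```

View pics/scene6.png

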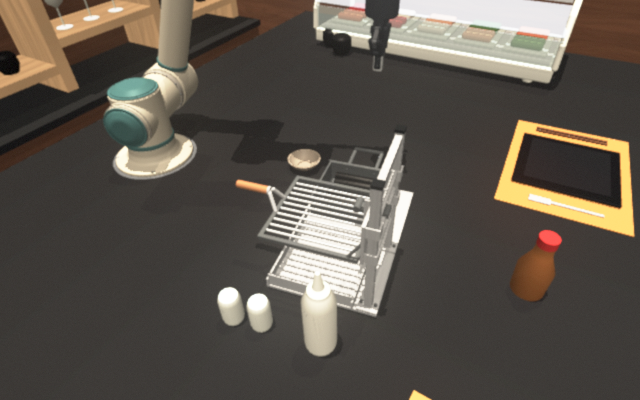

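View pics/top6.png

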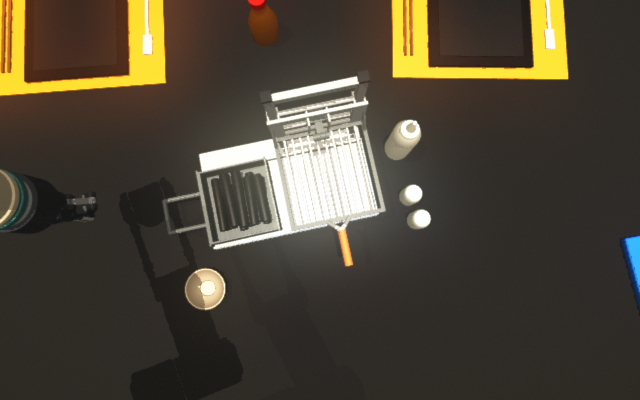

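The shut fingers are left of the pan handle in the top view (fingers near (85,206), handle bar near x = 167), with the dish clear of them. I'll descend to z ≈ 0.042.

```bash
python3 -m creep '{"slide":[[0,0,-0.25],[0,0,-0.5],[0,0,-0.75],[0,0,-0.95]],"twist":[[0,0,0],[0,0,0],[0,0,0],[0,0,0]],"fingers":[-1,-1,-1,-1]}'
python3 -m creep '{"slide":[[0,0,-0.2],[0,0,-0.4],[0,0,-0.5],[0,0,-0.5],[0,0,-0.5]],"twist":[[0,0,0],[0,0,0],[0,0,0],[0,0,0],[0,0,0]],"fingers":[-1,-1,-1,-1,-1]}'
python3 - <<'E'
from h import *
t=snap('top','top7.png')
cv2.imwrite('pics/t7c.png',cv2.resize(t['img'][100:320,40:300],None,fx=2.7,fy=2.7))
s=telemetry.get_state();print(s['position'],s['contact_force'])
E
```

```text
clock: 12.4
position: [0.5596, 0.2809, 0.1165]
ee_rot: [-0.001, -0.091, 0.996, -0.0]
contact_force: [0.3, -1.3, 0.5]
width: -0.0
clock: 12.9
position: [0.5609, 0.282, 0.0439]
ee_rot: [0.0, -0.091, 0.996, -0.0]
contact_force: [-0.2, 0.4, 1.2]
width: -0.0002
[0.56148993 0.28241745 0.04466084] [-0.41120543  0.40776387  1.20859589]
```

View pics/t7c.png

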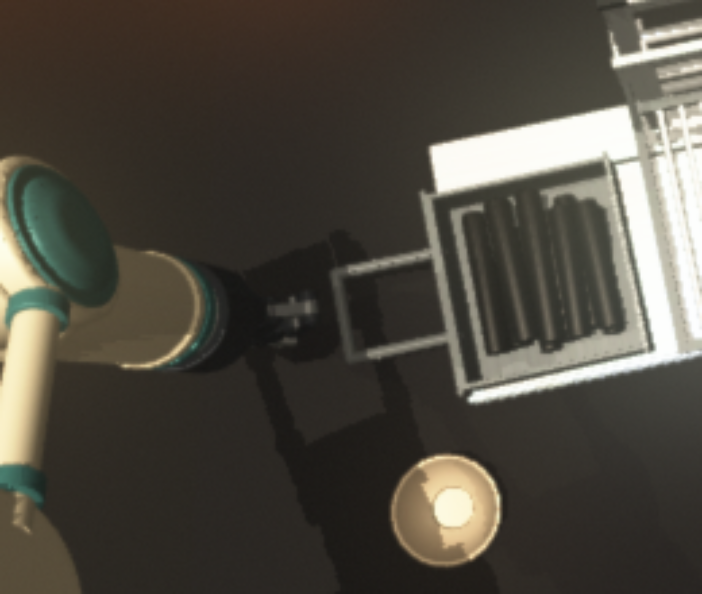

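The fingers line up with the middle of the bar, at about (300,310) and (345,310) in the crop. I'll push along the grill's -y at about 0.1 m/s.

```bash
python3 -m creep '{"slide":[[0.0061,-0.033],[0.018,-0.098],[0.024,-0.131],[0.036,-0.197],[0.048,-0.262],[0.061,-0.328],[0.073,-0.393],[0.085,-0.459],[0.097,-0.524],[0.109,-0.59],[0.121,-0.655],[0.133,-0.721],[0.145,-0.786],[0.157,-0.852],[0.169,-0.917],[0.169,-0.917]],"twist":[]}' 2>&1 | tail -1
python3 -m creep '{"slide":[[0.006,-0.033,0],[0.018,-0.098,0],[0.024,-0.131,0],[0.036,-0.197,0],[0.048,-0.262,0],[0.061,-0.328,0],[0.073,-0.393,0],[0.085,-0.459,0],[0.097,-0.524,0],[0.109,-0.59,0],[0.121,-0.655,0],[0.133,-0.721,0],[0.145,-0.786,0],[0.157,-0.852,0],[0.169,-0.917,0],[0.169,-0.917,0]],"twist":[[0,0,0],[0,0,0],[0,0,0],[0,0,0],[0,0,0],[0,0,0],[0,0,0],[0,0,0],[0,0,0],[0,0,0],[0,0,0],[0,0,0],[0,0,0],[0,0,0],[0,0,0],[0,0,0]],"fingers":[-1,-1,-1,-1,-1,-1,-1,-1,-1,-1,-1,-1,-1,-1,-1,-1]}'
python3 - <<'E'
from h import *
t=snap('top','top8.png')
cv2.imwrite('pics/t8c.png',cv2.resize(t['img'][60:320,100:400],None,fx=2.3,fy=2.3))
s=telemetry.get_state();print(s['position'],s['contact_force'])
g=s['position'][:2]-np.array([.6206,-.032]);print('grill',g@[.983,.182],g@[-.182,.983])
E
```

```text
invalid input
clock: 14.55
position: [0.5861, 0.1448, 0.0438]
ee_rot: [0.0, -0.091, 0.996, 0.0]
contact_force: [0.5, 0.7, 0.9]
width: 0.0002
[0.5861055  0.14485207 0.04375176] [-0.70652433  0.3451882   0.40224453]
grill -0.0017210169433919675 0.18012358468199474
```

View pics/t8c.png

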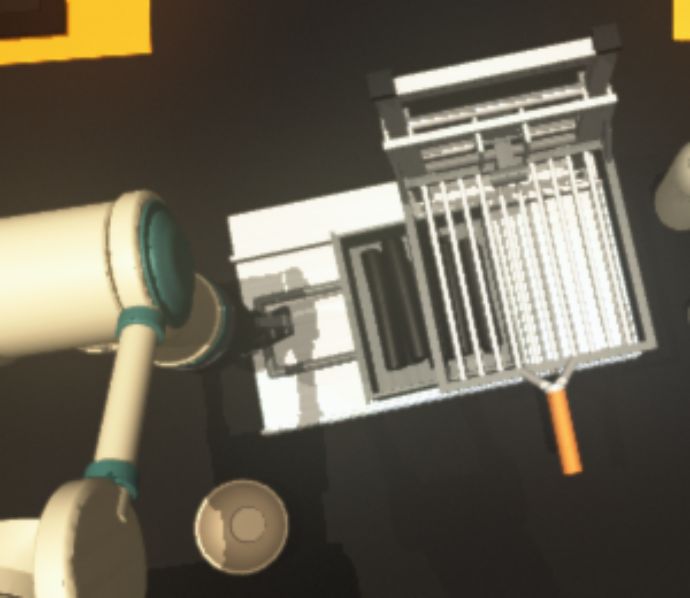

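My first call had malformed rows and was refused whole, so nothing moved. The second slid the pan halfway in under the grate. I'll push on, then slow down for the stop.

```bash
python3 -m creep '{"slide":[[0.006,-0.033,0],[0.018,-0.098,0],[0.03,-0.164,0],[0.042,-0.229,0],[0.055,-0.295,0],[0.067,-0.36,0],[0.079,-0.426,0],[0.091,-0.491,0],[0.1,-0.54,0],[0.106,-0.573,0],[0.112,-0.606,0],[0.112,-0.606,0]],"twist":[[0,0,0],[0,0,0],[0,0,0],[0,0,0],[0,0,0],[0,0,0],[0,0,0],[0,0,0],[0,0,0],[0,0,0],[0,0,0],[0,0,0]],"fingers":[-1,-1,-1,-1,-1,-1,-1,-1,-1,-1,-1,-1]}'
python3 -m creep '{"slide":[[0.004,-0.02,0],[0.008,-0.04,0],[0.012,-0.06,0],[0.012,-0.06,0]],"twist":[[0,0,0],[0,0,0],[0,0,0],[0,0,0]],"fingers":[-1,-1,-1,-1]}'
python3 - <<'E'
from h import *
s=telemetry.get_state();print(s['position'],s['contact_force'])
g=s['position'][:2]-np.array([.6206,-.032]);print('grill',g@[.983,.182],g@[-.182,.983])
E
```

```text
clock: 15.8
position: [0.6023, 0.0555, 0.0437]
ee_rot: [-0.0, -0.091, 0.996, 0.001]
contact_force: [-1.8, 4.3, 2.5]
width: 0.0
clock: 16.2
position: [0.6039, 0.0471, 0.0437]
ee_rot: [-0.0, -0.091, 0.996, 0.002]
contact_force: [-1.9, 6.5, 2.9]
width: 0.0002
[0.6039131  0.04710139 0.04372811] [-1.85475292  6.54875691  2.94635287]
grill -0.002006767348796545 0.08079367793314544
```

```bash
python3 -m creep '{"slide":[[0.002,-0.013,0],[0.005,-0.026,0],[0.007,-0.039,0],[0.007,-0.039,0]],"twist":[[0,0,0],[0,0,0],[0,0,0],[0,0,0]],"fingers":[-1,-1,-1,-1]}'
python3 - <<'E'
from h import *
t=snap('top','top9.png')
cv2.imwrite('pics/t9c.png',cv2.resize(t['img'][60:320,100:400],None,fx=2.3,fy=2.3))
s=telemetry.get_state();print(s['position'],s['contact_force'])
g=s['position'][:2]-np.array([.6206,-.032]);print('grill',g@[.983,.182],g@[-.182,.983])
E
```

```text
clock: 16.6
position: [0.6047, 0.0425, 0.0437]
ee_rot: [-0.001, -0.091, 0.996, 0.003]
contact_force: [-1.1, 8.9, 3.4]
width: 0.0002
[0.60474183 0.04246488 0.04371804] [-1.54106008  9.7595479   2.91961354]
grill -0.002035968499368759 0.07608516648788553
```

View pics/t9c.png

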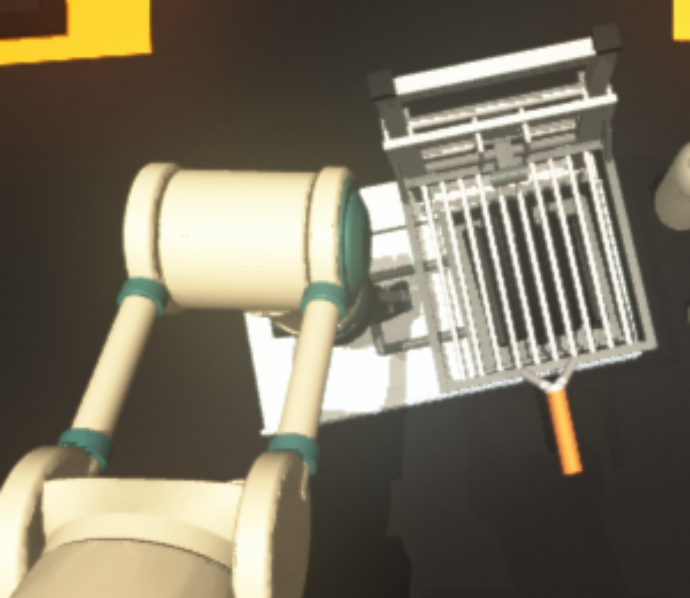

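```bash
python3 -m creep '{"slide":[[0.002,-0.013,0],[0.005,-0.026,0],[0.005,-0.026,0],[0.005,-0.026,0]],"twist":[[0,0,0],[0,0,0],[0,0,0],[0,0,0]],"fingers":[-1,-1,-1,-1]}'
python3 -m creep '{"slide":[[0.002,-0.013,0],[0.005,-0.026,0],[0.005,-0.026,0],[0.005,-0.026,0]],"twist":[[0,0,0],[0,0,0],[0,0,0],[0,0,0]],"fingers":[-1,-1,-1,-1]}'
```

```text
clock: 17.05
position: [0.605, 0.0422, 0.0438]
ee_rot: [-0.001, -0.09, 0.996, 0.005]
contact_force: [-1.9, 18.9, 4.0]
width: 0.0001
clock: 17.45
position: [0.6069, 0.0418, 0.0439]
ee_rot: [0.001, -0.09, 0.996, 0.008]
contact_force: [-0.1, 27.3, 3.5]
width: 0.0002
```

It's hard against the stop: the position is stuck at grill y ≈ 0.0755 while the force climbs to 27 N. I'll back off and rise.

```bash
python3 -m creep '{"slide":[[-0.007,0.04,0],[-0.012,0.066,0],[-0.024,0.131,0],[-0.06,0.328,0],[-0.11,0.59,0],[-0.16,0.87,0],[-0.16,0.87,0]],"twist":[[0,0,0],[0,0,0],[0,0,0],[0,0,0],[0,0,0],[0,0,0],[0,0,0]],"fingers":[-1,-1,-1,-1,-1,-1,-1]}'
python3 -m creep '{"slide":[[0,0,0.25],[0,0,0.5],[0,0,0.75],[-0.1,0.3,1],[-0.2,0.6,1],[-0.3,0.9,1],[-0.3,0.9,1]],"twist":[[0,0,0],[0,0,0],[0,0,0],[0,0,0],[0,0,0],[0,0,0],[0,0,0]],"fingers":[-1,-1,-1,-1,-1,-1,-1]}'
python3 - <<'E'
from h import *
t=snap('top','top10.png');d=snap('scene','scene10.png')
cv2.imwrite('pics/t10c.png',cv2.resize(t['img'][60:320,140:460],None,fx=2.3,fy=2.3))
o=np.array([.6206,-.032]);Q=cloud(t);g=Q[...,:2]-o;gx=g@[.983,.182];gy=g@[-.182,.983]
m=(abs(gx)<.045)&(gy>.006)&(gy<.1)&(abs(Q[...,2]-.06)<.008);print('bar outer gy',m.sum(),np.nanpercentile(gy[m],[2,50,98]), Q[m][:,2].mean())
m2=(abs(gx)<.07)&(gy<-.02)&(gy>-.17)&(Q[...,2]>.1)&(Q[...,2]<.22);print('grate',np.nanmedian(Q[m2][:,2]))
# bystanders: before/after pixel diff
a=load('top0.png')['img'].astype(int)
for n,(u,v) in dict(dish=(205,289),salt=(411,195),pepper=(419,219),squeeze=(402,140)).items():
    w=22;A=a[v-w:v+w,u-w:u+w];B=t['img'].astype(int)[v-w:v+w,u-w:u+w]
    print(n,cv2.phaseCorrelate(A.mean(2).astype(np.float32),B.mean(2).astype(np.float32)))
E
```

```text
clock: 18.15
position: [0.5815, 0.1663, 0.0433]
ee_rot: [-0.001, -0.094, 0.996, 0.001]
contact_force: [-0.8, -0.5, 0.1]
width: -0.0001
clock: 18.85
position: [0.5363, 0.3014, 0.194]
ee_rot: [0.0, -0.094, 0.996, 0.001]
contact_force: [0.3, -0.5, 0.8]
width: 0.0001
bar outer gy 334 [0.01203997 0.05051638 0.06099791] 0.0595526320357348
grate 0.1441360625484095
dish ((0.5892195874171016, 0.3944572736067471), 0.8794901829001345)
salt ((0.4577241644254961, 0.5355013272429012), 0.984196342892117)
pepper ((0.5308219061047907, 0.4715451632586465), 0.9742613312638836)
squeeze ((0.44452593882232705, 0.5080868198358743), 0.9933057109220528)
```

View pics/t10c.png

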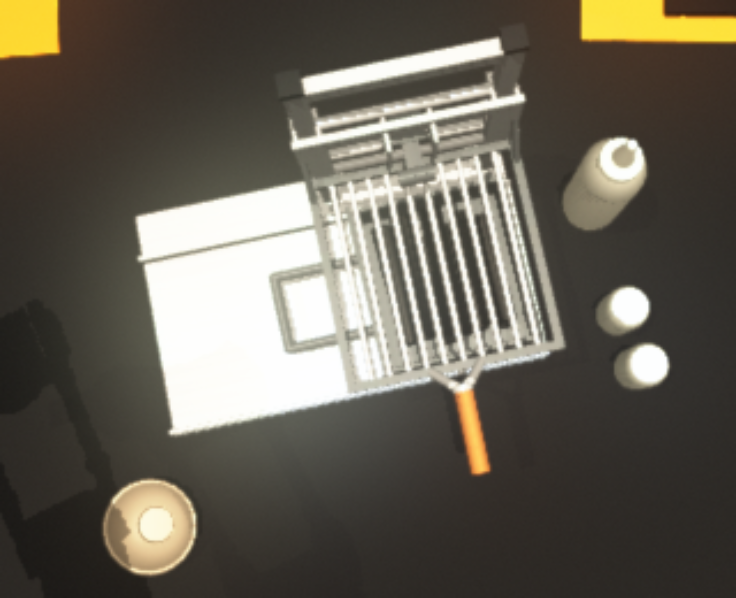

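View pics/scene10.png

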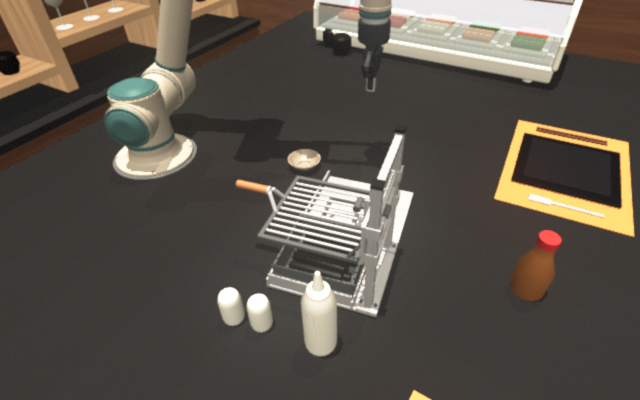

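The pictures show the pan under the raised grate. Its handle bar's outer edge is at grill y ≈ 0.061 (home = 0.060), the grate's bars are still at 0.144, and the shakers, bottle and dish are in place. The arm is clear, so I'll hand in.

```bash
python3 -c "
from rig import order;print(order.sign_off())"
```

```text
the job is handed in; nothing more can be done
None
```

The grate now hangs on the third rung, the pan is home against the end stop, and I handed the job in at about 19 s of robot time.

- **Grate:** I pinched the grip, lifted the grate about 113 mm and lowered it slowly. The load came off at +80 mm. After release, and again after the pan push, the bars measured 0.144 m high, which is the third rung.
- **Pan:** I pushed the handle bar with shut fingers until it stopped moving and the force rose to about 27 N at the fingertips. The bar's outer edge then measured about 0.061 m along the grill's y; fully home is 0.060 m, and the calibration is good to about 2 mm.
- **Other things:** The dish, both shakers and the squeeze bottle look unmoved. A before-and-after image comparison gave the same offset of about half a pixel for all four, which I put down to the method rather than movement. The arm is clear of everything.
- **Mistake:** One push command was malformed and refused whole, so nothing moved; I then sent it correctly.

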